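# Register a tuile stencil under the leaf of its board and hold it flat

## Robot

A 7-joint arm with a two-finger parallel gripper is mounted at the origin on a cart in front of the work surface, level with it; the furniture and walls round the work are solid. World frame = base frame: x ahead of the robot, y to its left, z up, the work surface at z = 0. Lengths are in m, angles in rad, forces in N, time in s.
With the tool pointing down it reaches from about 0.4 to 0.925 m from the base axis. Payload 4.1 kg.
Tool frame: the origin (TCP) lies on the centre line of the jaws, within the pads' length; the fingertips stand 19 mm ahead of it and the grasp point (between the pads) is the TCP (r.tips_ahead is the distance from the TCP to the fingertips, in m); z points along the fingers, y is the direction in which the jaws open and shut (so a half turn about z gives the same grasp; the last joint's range is limited). The gripper opens to 85 mm and grips with 20 to 120 N. Pads are 22 mm wide; open, the fingers measure 114 mm over their backs; the gripper's body (76 mm by 85 mm) begins 54 mm behind the grasp point. The pads swing forward as they close: fully open they stand 13 mm farther back than shut.
Start: joints at [-1.425, 0.398, 0.045, 1.537, -0.019, 1.207, -0.051], TCP at [0.158, 0.631, 0.25] pointing down, gripper open.
Joint ranges: [-2.82, 2.82], [-0.49, 2.23], [-1.37, 1.46], [0, 2.46], [-1.36, 4.5], [0.23, 2], [-2.94, 2.94]. Speed limits (rad/s): [2.57, 2.57, 3.14, 3.14, 3.14, 3.14, 3.14].

## Interface

Orientations are given as a unit quaternion [x, y, z, w].
In Python, from station import r gives the robot as it stands.
- The arm moves only by the shell command python3 -m crank 'ROWS'. ROWS is JSON, one flat list of numbers, 7 for each row, row after row: the shift along the tool's x, y, z in cm, then the turn, a rotation vector about the tool's x, y, z in degrees, then the opening, from 0 (shut) to 1 (fully open). A call has 1 to 10 rows; each row is the pose to reach, as a shift and turn from the pose commanded when the call began, along the tool's axes at that moment; what a row does not reach only later rows make up. A row lasts 1/10 s, in which the tool goes at most 50 mm and 8.59 degrees, less where a joint would pass 70% of its speed; a pose out of reach is approached as far as the arm can. A call with a gripper value outside its range is refused whole. The fingers move at their own pace and stop on an object; the grip force is fixed at half the most. Time passes only in rows, so rows that repeat a pose let the fingers close. It gives the time, the measured TCP pose, the force and the opening at its end, in the units of the state.
- r.get_obs(): the state, without advancing time (a new reading comes with each control period).
- r.camera(name): name is "scene" or "top" or "wrist"; returns a dict with "pixels" (400x640x3 uint8, red, green, blue), "fx", "fy", "cx", "cy" (pixels), "view" (4x4, takes a point from world to camera coordinates); the wrist camera has in their place "T_tool_cam" (4x4, takes a point from camera to tool coordinates, whose origin is the TCP and whose axes are the flange's). Camera axes: x right, y up, looking along -z (the intrinsics and any distortion apply to the point x, -y, -z); pixel columns grow to the right and rows downward; lengths in m; the calibration is good to about 2 mm. The wrist camera is an equidistant fisheye: a pixel r from the principal point sees the ray r / f radians off the axis. A picture is of the moment at which its call begins: read the wrist's pose just before it. There is no depth.
- r.close_job(): hands the job in, once; it reports no verdict.
The state is a dict: "time": time; "qpos": joint angles; "qvel": joint speeds; "tau": joint torques, N m; "ee_pos": TCP position; "tool_rot": TCP orientation; "force": force on the tool from outside, world axes, zero at the start; "torque": the same for the moment, N m; "opening": finger opening in m.
Only numpy, scipy, OpenCV 4.12 (cv2) and the standard library are available. Lean on these libraries where they do the work, as an engineer would, in place of code of your own. Each camera call takes 0.05 s, during which the arm holds its last target. There are 200 camera calls.

## Task

Get the tuile stencil ready for spreading: stand the brass register pin upright in the bore of the white stencilling board and let go of it, then lay the blue stencil on the board with its open slot towards the pin and slide it straight in, so that the slot takes the pin and the stencil's far edge tucks under the steel leaf all the way to the rail, without prising the leaf up. Finish while still holding: keep gripping or touching the stencil and press it firmly flat on the board, so that no batter can creep under it. Leave everything else on the table where it is.

Things in the scene. Friction and masses are not known exactly. Their poses are not given: they have to be found in the camera images.
- board: white plastic stencilling board, 200 (x) x 190 (y) x 20 mm, fixed to the table, with a dark baking plate let in flush. Origin: centre of its underside, z up; x points to the side with the aluminium rail and the steel leaf; the stencil slides in along +x. The rail's stop face (6 mm high above the top) is at x = 74 mm; the leaf covers x = 36 to 82, y = -85 to 85 mm.
- bore (a point): mouth of the blind register bore in the board's top, at x = 16, y = 0 mm of the board: 18 mm across, 16 mm deep, with a 2 mm chamfer. Axes as the board's.
- leaf (a joint): angle of the steel leaf, rad: 0 lying down, grows as its near edge lifts. Hinge at board x = 82 mm, 9 mm above the board's top. Weight and a light spring press it down (about 1.5 N at the nose). The rolled nose hangs 2.5 mm above the board, so the stencil raises it to about 0.05 as it slides under; the lip in front bends up, to x = 36 mm, its underside there 8 mm above the board, as lead-in.
- stencil: blue plastic plate, 150 (x) x 160 (y) x 4 mm, 150 g, two 50 mm round openings, black grip bar near the rear edge. Origin: centre of its underside, z up; x points to the far edge (x = 75 mm), where a slot opens on the middle line: 20 mm wide, 70 mm deep, mouth flaring to 38 mm. Fully home its origin is at board x = -1, y = 0 mm, on the board's top (z = 20 mm), axes parallel.
- stencil_edge (a point): middle of the stencil's far edge (in the slot's mouth), at its underside: stencil x = 75, y = 0, z = 0 mm.
- stencil_grip (a point): middle of the stencil's black grip bar, at stencil x = -57, y = 0, z = 18 mm. The bar is 12 mm thick along the stencil's x, 70 mm long along its y, and stands from z = 4 to 32 mm: take it from above with the fingers closing along the stencil's x.
- pin: brass register pin standing loose on its foot, 70 mm tall, 90 g: round shank 16 mm across with a chamfered foot, and from z = 44 to 70 mm a round head 22 mm across to grip. Origin: centre of the foot, z up along the pin. In the bore it stands 54 mm proud of the board.
- pin_head (a point): middle of the pin's head, 57 mm above its foot, on its axis.
- scraper: pink dough scraper, 90 x 120 x 9 mm, lying flat; bystander, leave alone. Origin: centre of its underside.
- cup: plain metal prep cup, 70 mm across, 45 mm tall; bystander, leave alone. Origin: centre of its foot.
- timer: kitchen timer, 66 x 66 x 23 mm; bystander, leave alone. Origin: centre of its underside.
- brush: glaze brush with a wooden handle, 182 x 41 x 14 mm, lying flat; bystander, leave alone. Origin: centre of its underside.
- leaf_nose (a point): point on the board under the middle of the leaf's rolled nose, as it lies down: board x = 50, y = 0 mm, 2.5 mm above the board's top. Fixed to the board.

How it is judged:
By the outcome, as a careful person would: the job done as asked, in the order asked, and still so for the second after the job is handed in, while the arm keeps its last pose, push and grip.
It also fails if it takes over 58 s, if anything falls off the work surface, if the arm or the gripper's body presses on something with over 40 N, if the wrist force passes 120 N, or if a joint passes its speed limit or range.

## Working session

There is one attempt and no reset: what is moved stays moved. The work goes in short steps, Python scripts to look and compute and a shell command to move; the robot and the scene stay as the last step left them, time stands still between calls to the robot, and variables do not carry over. Pictures are saved under pics/ and viewed, about 8 in all and at most 12, crops included, and the job is handed in when it is done.

```bash
ls; mkdir -p pics
python3 - <<'E'
from station import r
import cv2,numpy as np
o=r.get_obs()
for k in('time','ee_pos','tool_rot','force','opening'):print(k,o[k])
for n in('top','scene'):
    c=r.camera(n);cv2.imwrite(f'pics/{n}0.png',c['pixels'][:,:,::-1]);np.savez(f'{n}0.npz',**c)
    print(n,c['fx'],c['fy'],c['cx'],c['cy'],np.round(c['view'],4).tolist(),[k for k in c])
E
```

```text
pics
time 0.0
ee_pos [0.15735321 0.63005275 0.2492677 ]
tool_rot [ 1.22023095e-01  9.92526789e-01 -9.67138253e-04 -5.27589743e-05]
force [0.82341328 0.09124324 0.90573808]
opening 0.08543476707757922
top 394.1363473945037 394.1363473945037 313.2786465557988 190.80895556129545 [[0.0169, -0.9997, 0.0194, 0.2546], [0.9844, 0.02, 0.1746, -0.6017], [-0.1749, 0.0162, 0.9845, -1.127], [0.0, 0.0, 0.0, 1.0]] ['pixels', 'fx', 'fy', 'cx', 'cy', 'view']
scene 482.04191684262986 482.04191684262986 316.43785257796225 195.75788454430113 [[0.7944, -0.6072, -0.0154, -0.3087], [0.3788, 0.4753, 0.7941, -0.4108], [-0.4749, -0.6366, 0.6076, -0.7154], [0.0, 0.0, 0.0, 1.0]] ['pixels', 'fx', 'fy', 'cx', 'cy', 'view']
```

View pics/top0.png

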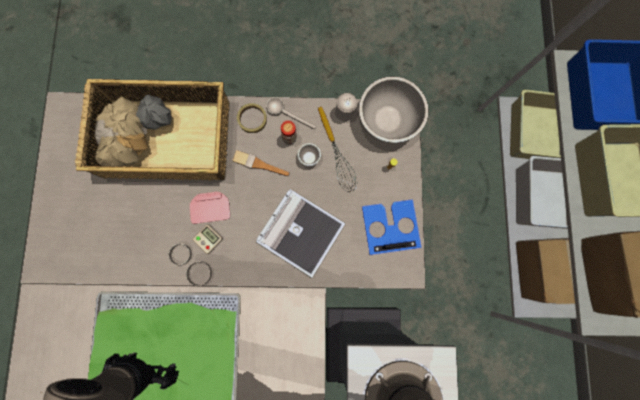

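View pics/scene0.png

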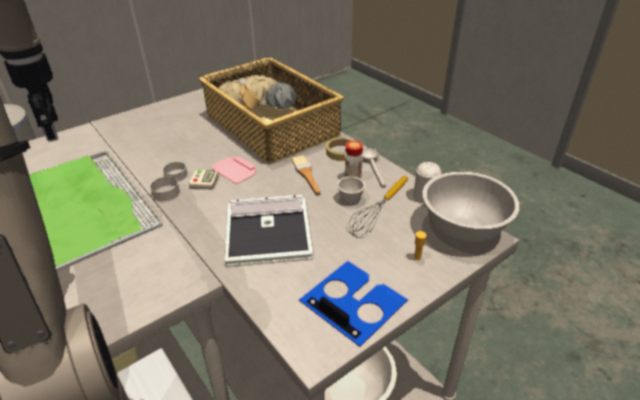

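The top view shows the board at about (300,233) with its leaf to the upper left, the stencil at (391,228) with its slot up, and the pin at (393,163). The scene view agrees. Next I'll enlarge both for corner picking.

Run:
```python
import cv2
a=cv2.imread('pics/top0.png')[145:285,250:430]
cv2.imwrite('pics/topc.png',cv2.resize(a,None,fx=4.25,fy=4.25,interpolation=cv2.INTER_CUBIC))
a=cv2.imread('pics/scene0.png')[185:350,215:435]
cv2.imwrite('pics/scenec.png',cv2.resize(a,None,fx=3.6,fy=3.6,interpolation=cv2.INTER_CUBIC))
```

```text
(no output)
```

View pics/topc.png

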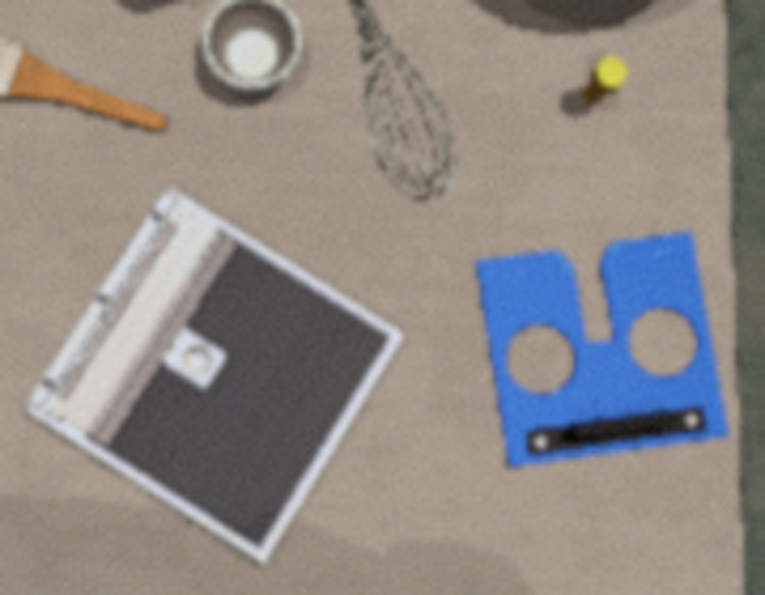

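View pics/scenec.png

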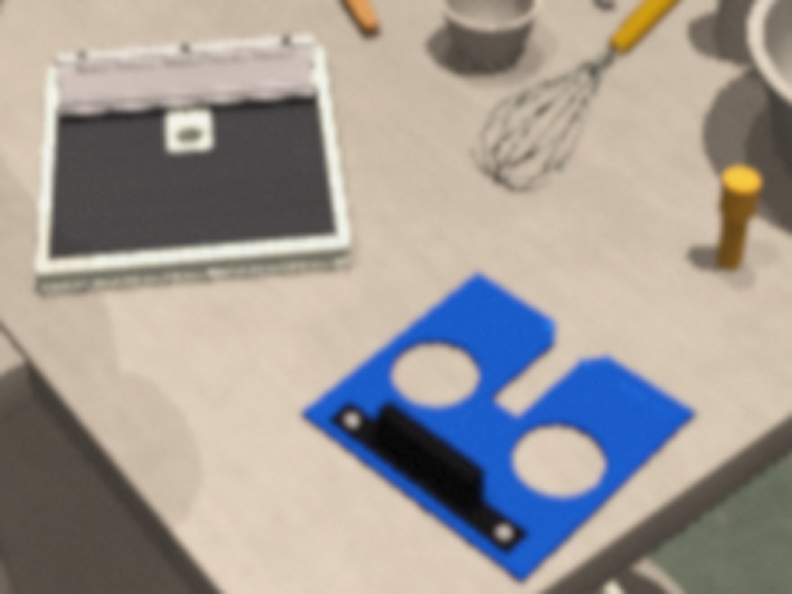

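Four pictures viewed. I have corners for the board, stencil and pin in both crops, so I'll fit the planar poses from them.

```bash
cat > geo.py <<'E'
import numpy as np
from scipy.optimize import least_squares
from scipy.spatial.transform import Rotation as R
def proj(c,P):
    V=c['view'];p=np.atleast_2d(P)@V[:3,:3].T+V[:3,3]
    return np.c_[c['cx']+c['fx']*p[:,0]/-p[:,2],c['cy']-c['fy']*p[:,1]/-p[:,2]]
def place(q,L):
    c,s=np.cos(q[2]),np.sin(q[2]);L=np.atleast_2d(L)
    return np.c_[q[0]+c*L[:,0]-s*L[:,1],q[1]+s*L[:,0]+c*L[:,1],L[:,2]]
def fit(obs,x0):  # obs: list of (cam, local pts, pixels)
    f=lambda q:np.concatenate([(proj(c,place(q,L))-px).ravel() for c,L,px in obs])
    s=least_squares(f,x0,loss='soft_l1');return s.x,f(s.x)
def delta(obs,target,Rt=None):
    Rc=R.from_quat(obs['tool_rot']);d=Rc.inv().apply(np.array(target)-obs['ee_pos'])*100
    rv=np.zeros(3) if Rt is None else (Rc.inv()*Rt).as_rotvec(degrees=True)
    return np.round(np.r_[d,rv],2)
def down(yaw): # tool pointing down, tool y at world yaw
    y=np.array([np.cos(yaw),np.sin(yaw),0]);z=np.array([0,0,-1.]);return R.from_matrix(np.c_[np.cross(y,z),y,z])
E
cat > f.py <<'E'
from geo import *
T=dict(np.load('top0.npz'));S=dict(np.load('scene0.npz'))
t=lambda a:(np.array(a)+.5)/4.25-.5+[250,145]
s=lambda a:(np.array(a)+.5)/3.6-.5+[215,185]
B=np.array([[100,95,20],[100,-95,20],[-100,-95,20],[-100,95,20],[16,0,20]])/1e3
C=np.array([[75,80,4],[75,-80,4],[-75,-80,4],[-75,80,4]])/1e3
np.set_printoptions(precision=4,suppress=True)
for n,o in dict(board=[(T,B,t([[33,405],[172,190],[401,333],[263,557],[197,359]])),(S,B[[2,3,4]],s([[350,246],[40,268],[190,132]]))],
 stencil=[(T,C,t([[477,262],[691,234],[727,437],[509,466]])),(S,C,s([[480,273],[694,412],[522,580],[304,412]]))],
 pin=[(T,[[0,0,.07]],t([[611,73]])),(S,[[0,0,.07]],s([[742,180]]))]).items():
    q,e=fit(o,[.55,.1,1. if n=='board' else 0.])
    print(n,q,e.round(1))
    q1,e=fit(o[:1],q);print('  top only',q1);q1,e=fit(o[1:],q);print('  scene only',q1)
E
python3 f.py
```

```text
board [0.4774 0.3019 1.0188] [-2.4  0.2 -0.3 -1.7  1.2 -0.2 -0.2  1.2 -0.1 -0.5  0.7 -0.3 -1.2  0.8
  0.3  0.3]
  top only [0.477  0.3013 1.0207]
  scene only [0.4782 0.3027 1.0124]
stencil [0.4992 0.024  0.1489] [-0.1 -0.6  0.2 -0.6  0.3 -0.1 -0.1  0.1 -0.4 -0.3  0.6  0.2 -0.1  0.2
 -0.8 -0. ]
  top only [0.4983 0.0243 0.1489]
  scene only [0.4997 0.0239 0.1485]
pin [0.6871 0.0273 0.    ] [ 0.3 -0.3 -0.2 -0. ]
  top only [0.6863 0.0281 0.    ]
  scene only [0.6875 0.027  0.    ]
```

Run:
```python
from geo import *
from station import r
T=dict(np.load('top0.npz'));S=dict(np.load('scene0.npz'))
a=np.linspace(0,6.28,90)
def f(q):
    P=np.c_[q[0]+q[3]*np.cos(a),q[1]+q[3]*np.sin(a),0*a+q[2]]
    o=[]
    for c in(T,S):
        p=proj(c,P);o+=[*p.min(0),*p.max(0)]
    return np.array(o)-[359,77,427,142,422,174,517,239]
s=least_squares(f,[.83,.03,.1,.09]);print(s.x,s.fun)
o=r.get_obs();print(o['time'],delta(o,[.687,.027,.20],down(np.pi/2)))
```

```text
[0.84889938 0.02873399 0.07113455 0.1062946 ] [-1.4098115   0.55312096 -0.11517841  1.5368529  -0.2066614   3.15909698
  1.98596596 -3.24923018]
0.1 [-65.99 -45.68   5.03  -0.1   -0.   -14.02]
```

```bash
python3 -m crank '[-33,-23,0,0,0,-7,0.6, -33,-23,0,0,0,-7,0.6, -33,-23,0,0,0,-7,0.6, -33,-23,0,0,0,-7,0.6, -33,-23,2,0,0,-7,0.6, -33,-23,2,0,0,-7,0.6, -33,-23,2,0,0,-7,0.6, -66,-45.7,5,0,0,-14,0.6, -66,-45.7,5,0,0,-14,0.6, -66,-45.7,5,0,0,-14,0.6]'
python3 - <<'E'
from geo import *
from station import r
o=r.get_obs();print(o['time'],delta(o,[.687,.027,.20],down(np.pi/2)))
E
```

```text
time: 1.1
ee_pos: [0.4867, 0.2536, 0.2236]
tool_rot: [0.0, 1.0, 0.0, -0.0]
force: [1.1, 0.8, -0.1]
opening: 0.0511
1.1 [-2.003e+01 -2.266e+01  2.350e+00  1.000e-02 -1.000e-02 -1.000e-02]
```

```bash
cat > snap.py <<'E'
import sys,cv2
from geo import *
from station import r
def snap(n,cam='wrist'):
    o=r.get_obs();c=r.camera(cam);c=dict(c,ee=o['ee_pos'],rot=o['tool_rot'])
    np.savez(n+'.npz',**c);cv2.imwrite(f'pics/{n}.png',c['pixels'][:,:,::-1]);return o
def wproj(c,P):
    Rc=R.from_quat(c['rot']);p=Rc.inv().apply(np.atleast_2d(P)-c['ee'])
    M=np.linalg.inv(c['T_tool_cam']);p=p@M[:3,:3].T+M[:3,3]
    x,y,z=p[:,0],-p[:,1],-p[:,2];h=np.hypot(x,y);th=np.arctan2(h,z)/np.maximum(h,1e-9)
    return np.c_[c['cx']+c['fx']*x*th,c['cy']+c['fy']*y*th]
if __name__=='__main__':
    snap(sys.argv[1],*(sys.argv[2:]))
E
python3 snap.py w1; python3 -m crank '[-20,-22.7,2.3,0,0,0,0.6, -20,-22.7,2.3,0,0,0,0.6, -20,-22.7,2.3,0,0,0,0.6, -20,-22.7,2.3,0,0,0,0.6, -20,-22.7,2.3,0,0,0,0.6, -20,-22.7,2.3,0,0,0,0.6, -20,-22.7,2.3,0,0,0,0.6, -20,-22.7,4,0,0,0,0.6, -20,-22.7,6,0,0,0,0.6]'; python3 snap.py w2
python3 - <<'E'
import cv2,numpy as np
a=cv2.imread('pics/w1.png');b=cv2.imread('pics/w2.png')
cv2.imwrite('pics/w12.png',cv2.resize(np.vstack([a,b]),(480,600),interpolation=cv2.INTER_AREA))
from snap import *
for n,P in(('w1',[[.4858,.3155,.02],[.4774,.3019,.02]]),('w2',[[.687,.027,.07],[.687,.027,0]])):
    c=np.load(n+'.npz');print(n,c['ee'],wproj(c,P))
E
```

```text
time: 2.05
ee_pos: [0.6863, 0.0283, 0.1637]
tool_rot: [0.001, 1.0, 0.0, 0.001]
force: [0.4, 0.0, -0.5]
opening: 0.0513
w1 [0.48674332 0.25363044 0.22362025] [[371.19685069 178.83551853]
 [359.25995012 171.21172755]]
w2 [0.68631649 0.02834214 0.16371314] [[313.19214763 213.70224017]
 [313.41780309 189.34024719]]
```

View pics/w12.png

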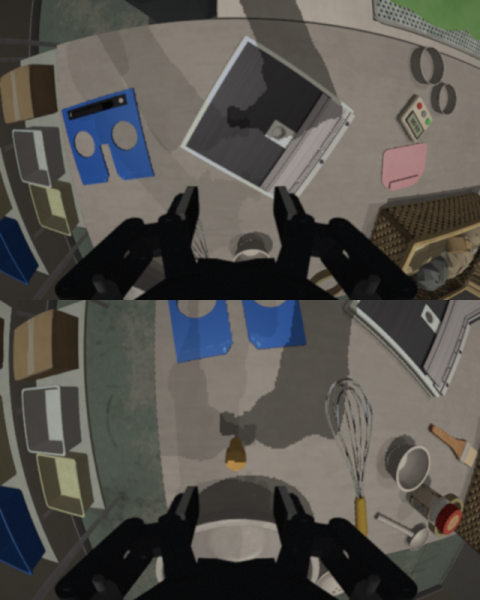

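Run:
```python
import cv2,numpy as np
a=cv2.imread('pics/w1.png')[110:260,310:470];b=cv2.imread('pics/w2.png')[180:240,285:349]
cv2.imwrite('pics/w12c.png',np.hstack([cv2.resize(a,None,fx=3,fy=3,interpolation=cv2.INTER_CUBIC),cv2.resize(b,(320,300),interpolation=cv2.INTER_CUBIC).repeat(1,0) if 0 else cv2.copyMakeBorder(cv2.resize(b,(320,300),interpolation=cv2.INTER_CUBIC),0,150,0,0,0)]))
from snap import *
c=np.load('w1.npz')
q=[.4774,.3019,1.0188];B=np.array([[100,95,20],[100,-95,20],[-100,-95,20],[-100,95,20],[16,0,20]])/1e3
print(wproj(c,place(q,B)))
```

```text
[[472.53289235 149.84879035]
 [381.80101636 277.24379621]
 [237.74760042 196.48177753]
 [327.29811539  46.78550024]
 [371.21834605 178.82702899]]
```

View pics/w12c.png

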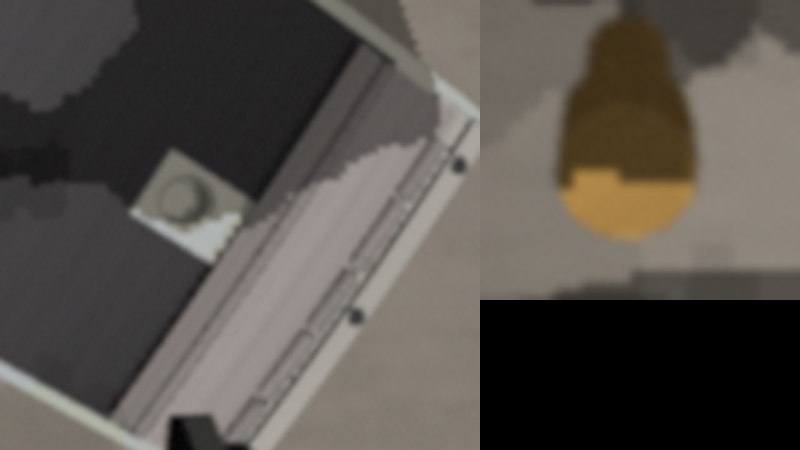

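Run:
```python
from snap import *
c=np.load('w2.npz');a=np.linspace(0,6.28,200)
def f(q):
    p=wproj(c,np.c_[q[0]+.011*np.cos(a),q[1]+.011*np.sin(a),0*a+.07]);return np.r_[p.max(0),p.min(0)[0]]-[327.6,227.8,301.2]
s=least_squares(f,[.687,.027]);print(s.x,s.fun,c['T_tool_cam'].round(3).tolist(),c['fx'])
c=np.load('w1.npz')
print(least_squares(lambda q:(wproj(c,[[*q,.02]])-[370.3,176.3]).ravel(),[.48,.31]).x)
o=r.get_obs();print(o['time'],o['ee_pos'],delta(o,[.687,.027,.060],down(np.pi/2)))
```

```text
[0.68739367 0.02790058] [ 1.53197535  0.05177711 -1.53178675] [[-0.0, 0.954, 0.3, 0.076], [1.0, 0.0, -0.001, -0.001], [-0.001, 0.3, -0.954, -0.124], [0.0, 0.0, 0.0, 1.0]] 309.70691628693146
[0.48295807 0.31436683]
2.1 [0.68340394 0.02889754 0.15916905] [-0.43 -0.19  9.91 -0.01 -0.38 -0.03]
```

```bash
python3 -m crank '[0,0,0,0,0,0,0.6, 0,0,0,0,0,0,0.6,0,0,1,0,0,0,0.6]'
python3 - <<'E'
from geo import *
from station import r
o=r.get_obs();print(o['time'],o['ee_pos'],delta(o,[.6872,.0275,.060],down(np.pi/2)))
E
```

```text
time: 2.4
ee_pos: [0.6877, 0.0286, 0.1565]
tool_rot: [0.0, 1.0, 0.0, 0.003]
force: [-0.2, -0.5, 0.1]
opening: 0.0515
2.4 [0.68772434 0.0285956  0.15651827] [ 0.11 -0.12  9.65  0.03  0.31 -0.  ]
```

```bash
python3 -m crank '[0.1,-0.1,3,0,0,0,0.6, 0.1,-0.1,6,0,0,0,0.6,0.1,-0.1,8,0,0,0,0.6,0.1,-0.1,9,0,0,0,0.6,0.1,-0.1,9,0,0,0,0.6]'; python3 -m crank '[0,0,0,0,0,0,0.6,0,0,0,0,0,0,0.2,0,0,0,0,0,0,0.1,0,0,0,0,0,0,0.1,0,0,0,0,0,0,0.1,0,0,0,0,0,0,0.1,0,0,0,0,0,0,0.1]'
```

```text
time: 2.9
ee_pos: [0.6841, 0.0275, 0.0627]
tool_rot: [0.0, 1.0, -0.0, -0.001]
force: [0.2, -0.2, 0.5]
opening: 0.0513
time: 3.6
ee_pos: [0.686, 0.0275, 0.0656]
tool_rot: [0.0, 1.0, 0.0, 0.001]
force: [-0.4, 1.4, 7.1]
opening: 0.0199
```

```bash
python3 -m crank '[0,0,-2,0,0,0,0.1, 0,0,-5,0,0,0,0.1, 0,0,-9,0,0,0,0.1, 3,4,-11,0,0,0,0.1, 6,8,-11,0,0,0,0.1, 9,12,-11,0,0,0,0.1, 12,16,-11,0,0,0,0.1, 15,20.5,-11,0,0,0,0.1, 17.5,25,-11,0,0,0,0.1, 19,27,-11,0,0,0,0.1]'; python3 -m crank '[1.2,1.75,0,0,0,0,0.1, 1.2,1.75,0,0,0,0,0.1, 1.2,1.75,0,0,0,0,0.1, 1.2,1.75,5,0,0,0,0.1,1.2,1.75,5,0,0,0,0.1,1.2,1.75,5,0,0,0,0.1,1.2,1.75,5,0,0,0,0.1]'; python3 snap.py w3
python3 - <<'E'
import cv2,numpy as np
from snap import *
c=np.load('w3.npz');print(c['ee']);e=c['ee']
print(wproj(c,[e,e-[0,0,.0656],[.4858,.3155,.02],[.483,.3144,.02]]))
a=cv2.imread('pics/w3.png')[130:310,220:440];cv2.imwrite('pics/w3c.png',cv2.resize(a,None,fx=3.5,fy=3.3,interpolation=cv2.INTER_CUBIC))
E
```

```text
time: 4.6
ee_pos: [0.4921, 0.3014, 0.1737]
tool_rot: [-0.002, 1.0, 0.001, -0.001]
force: [0.7, -0.5, -1.2]
opening: 0.0196
time: 5.3
ee_pos: [0.4848, 0.3145, 0.1256]
tool_rot: [0.001, 1.0, 0.001, 0.001]
force: [-0.6, 0.1, -0.4]
opening: 0.0197
[0.48479937 0.31450969 0.12560216]
[[315.47325613 279.4168472 ]
 [315.00052032 226.8207557 ]
 [316.09508643 208.79360562]
 [314.68072251 205.39587952]]
```

View pics/w3c.png

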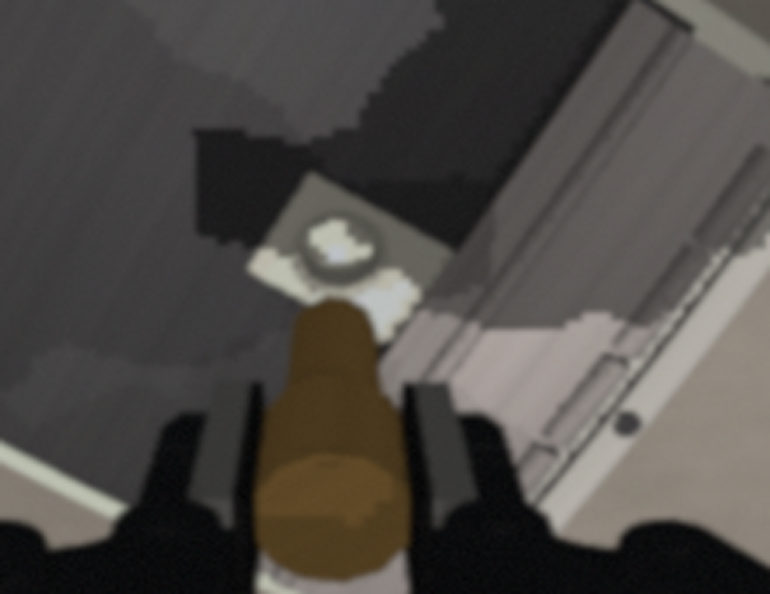

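Run:
```python
from snap import *
c=np.load('w3.npz');e=c['ee'];a=np.linspace(0,6.28,300)
ring=lambda x,y,z,rr:wproj(c,np.c_[x+rr*np.cos(a),y+rr*np.sin(a),0*a+z])
for h in(.063,.0656,.068):
  for dx in(-.003,0,.003):
    f=np.vstack([ring(e[0]+dx,e[1],e[2]-h,.006),ring(e[0]+dx,e[1],e[2]-h+.002,.008)]);t=ring(e[0]+dx,e[1],e[2]-h+.07,.011)
    print(h,dx,'foot vmin %.1f u %.1f-%.1f | top vmax %.1f u %.1f-%.1f vmin %.1f'%(f[:,1].min(),f[:,0].min(),f[:,0].max(),t[:,1].max(),t[:,0].min(),t[:,0].max(),t[:,1].min()))
for rr,z in((.011,.02),(.009,.018)):
    b=ring(.483,.3144,z,rr);print('bore',rr,b.min(0),b.max(0))
o=r.get_obs();print(o['ee_pos'],o['force'])
```

```text
0.063 -0.003 foot vmin 213.5 u 302.6-327.5 | top vmax 301.9 u 290.6-340.4 vmin 260.2
0.063 0 foot vmin 217.9 u 302.6-327.4 | top vmax 307.1 u 290.9-340.2 vmin 266.3
0.063 0.003 foot vmin 222.3 u 302.7-327.4 | top vmax 312.1 u 291.2-339.9 vmin 272.3
0.0656 -0.003 foot vmin 212.1 u 302.7-327.3 | top vmax 298.7 u 291.0-340.0 vmin 257.4
0.0656 0 foot vmin 216.5 u 302.8-327.2 | top vmax 303.8 u 291.3-339.7 vmin 263.4
0.0656 0.003 foot vmin 220.8 u 302.8-327.2 | top vmax 308.8 u 291.5-339.5 vmin 269.3
0.068 -0.003 foot vmin 210.9 u 302.8-327.2 | top vmax 295.8 u 291.4-339.6 vmin 254.9
0.068 0 foot vmin 215.2 u 302.9-327.1 | top vmax 300.9 u 291.6-339.4 vmin 260.9
0.068 0.003 foot vmin 219.5 u 303.0-327.0 | top vmax 305.8 u 291.8-339.1 vmin 266.7
bore 0.011 [300.57679683 191.79908244] [328.78184717 218.6143117 ]
bore 0.009 [303.22293264 193.58684801] [326.12429329 215.37627604]
[0.48478972 0.31492686 0.12588117] [ 0.3699897   0.01594801 -0.26416799]
```

```bash
python3 -m crank '[0.42,0.08,0,0,0,0,0.1, 0.42,0.08,1,0,0,0,0.1, 0.42,0.08,2,0,0,0,0.1, 0.42,0.08,3,0,0,0,0.1, 0.42,0.08,3.2,0,0,0,0.1, 0.42,0.08,3.2,0,0,0,0.1, 0.42,0.08,3.2,0,0,0,0.1]';  python3 snap.py w4
python3 - <<'E'
import cv2,numpy as np
from snap import *
c=np.load('w4.npz');print(c['ee'])
a=cv2.imread('pics/w4.png')[170:310,250:390];cv2.imwrite('pics/w4c.png',cv2.resize(a,None,fx=4,fy=4,interpolation=cv2.INTER_CUBIC))
E
```

```text
time: 6.05
ee_pos: [0.479, 0.3157, 0.0919]
tool_rot: [0.0, 1.0, 0.0, 0.0]
force: [0.9, 0.8, -1.0]
opening: 0.0197
[0.47900377 0.31573793 0.09192927]
```

View pics/w4c.png

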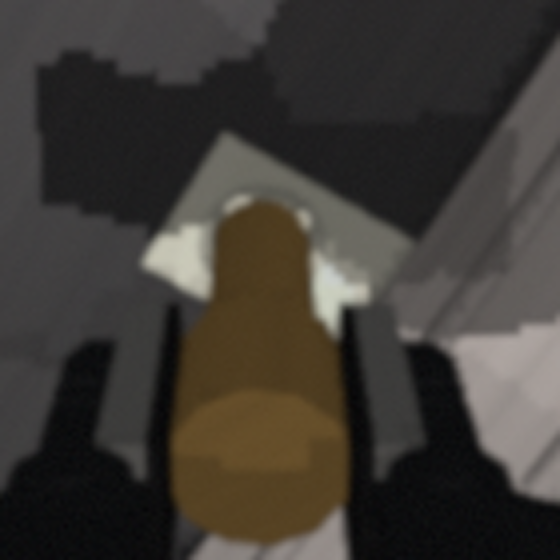

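Run:
```python
from snap import *
c=np.load('w4.npz');e=c['ee'];a=np.linspace(0,6.28,300)
ring=lambda x,y,z,rr:wproj(c,np.c_[x+rr*np.cos(a),y+rr*np.sin(a),0*a+z])
def foot(q):
    f=np.vstack([ring(q[0],q[1],e[2]-.067,.006),ring(q[0],q[1],e[2]-.065,.008)]);return f[:,1].min()-220, wproj(c,[[q[0],q[1],e[2]-.06]])[0,0]-(262.5/4+250)
s=least_squares(foot,e[:2]);print('pin',s.x,s.x-e[:2])
for rr,z in((.009,.018),(.011,.02)):
    s=least_squares(lambda q:(ring(*q,z,rr)[:,1].min()-217.5,wproj(c,[[*q,z]])[0,0]-(263.5/4+250)),e[:2]);print('bore',rr,s.x)
for i in range(3):o=r.get_obs();print(o['time'],o['ee_pos'],o['force'])
```

```text
pin [0.48180719 0.31604003] [0.00280343 0.0003021 ]
bore 0.009 [0.48435365 0.31626881]
bore 0.011 [0.48561795 0.31626067]
6.1 [0.47910973 0.31588476 0.0921781 ] [ 0.55624658  0.14465747 -0.95617393]
6.1 [0.47910973 0.31588476 0.0921781 ] [ 0.55624658  0.14465747 -0.95617393]
6.1 [0.47910973 0.31588476 0.0921781 ] [ 0.55624658  0.14465747 -0.95617393]
```

```bash
python3 -m crank '[-0.27,0.02,0,0,0,0,0.1, -0.27,0.02,0,0,0,0,0.1, -0.27,0.02,0.4,0,0,0,0.1, -0.27,0.02,0.7,0,0,0,0.1, -0.27,0.02,0.9,0,0,0,0.1, -0.27,0.02,1.1,0,0,0,0.1]'
```

```text
time: 6.7
ee_pos: [0.4816, 0.316, 0.0808]
tool_rot: [0.0, 1.0, 0.0, 0.0]
force: [0.8, -0.6, -0.2]
opening: 0.0201
```

```bash
python3 -m crank '[0,0,0.2,0,0,0,0.1, 0,0,0.4,0,0,0,0.1, 0,0,0.6,0,0,0,0.1, 0,0,0.8,0,0,0,0.1,0,0,0.8,0,0,0,0.1]'
```

```text
time: 7.2
ee_pos: [0.4816, 0.3159, 0.0727]
tool_rot: [0.0, 1.0, 0.0, 0.0]
force: [1.7, 0.2, -1.3]
opening: 0.0201
```

```bash
python3 -m crank '[0,0,0.1,0,0,0,0.1, 0,0,0.2,0,0,0,0.1,0,0,0.2,0,0,0,0.1]'; python3 -m crank '[0,0,0,0,0,0,0.3,0,0,0,0,0,0,0.6,0,0,0,0,0,0,0.6,0,0,-1,0,0,0,0.6,0,0,-3,0,0,0,0.6,0,0,-6,0,0,0,0.6,0,0,-10,0,0,0,0.6,0,0,-14,0,0,0,0.6,0,0,-14,0,0,0,0.6,0,0,-14,0,0,0,0.6]';  python3 snap.py w5; python3 snap.py t5 top;python3 snap.py s5 scene
python3 - <<'E'
import cv2,numpy as np
from snap import *
c=np.load('w5.npz');print(c['ee'],wproj(c,[[.4845,.3162,.02],[.4845,.3162,.074]]))
a=cv2.imread('pics/w5.png')[130:280,220:400];b=cv2.imread('pics/t5.png')[180:280,250:350];d=cv2.imread('pics/s5.png')[185:270,215:315]
z=lambda a,w,h:cv2.resize(a,(w,h),interpolation=cv2.INTER_CUBIC)
cv2.imwrite('pics/c5.png',np.hstack([z(a,440,366),np.vstack([z(b,360,360),z(d,280,240)[:, :280] if 0 else z(d,360,306)])[:366]]) if 0 else np.vstack([np.hstack([z(a,360,300),z(b,300,300)]),np.hstack([z(d,353,300),np.zeros((300,307,3),np.uint8)])]))
E
```

```text
time: 7.5
ee_pos: [0.4816, 0.316, 0.0709]
tool_rot: [0.0, 1.0, 0.0, 0.0]
force: [1.6, 0.6, -1.1]
opening: 0.0197
time: 8.5
ee_pos: [0.482, 0.3163, 0.2127]
tool_rot: [0.0, 1.0, 0.001, 0.001]
force: [-0.8, -0.0, -0.9]
opening: 0.0511
[0.4820139  0.31627584 0.21270095] [[314.36047088 183.64105473]
 [314.5003206  198.44421311]]
```

View pics/c5.png

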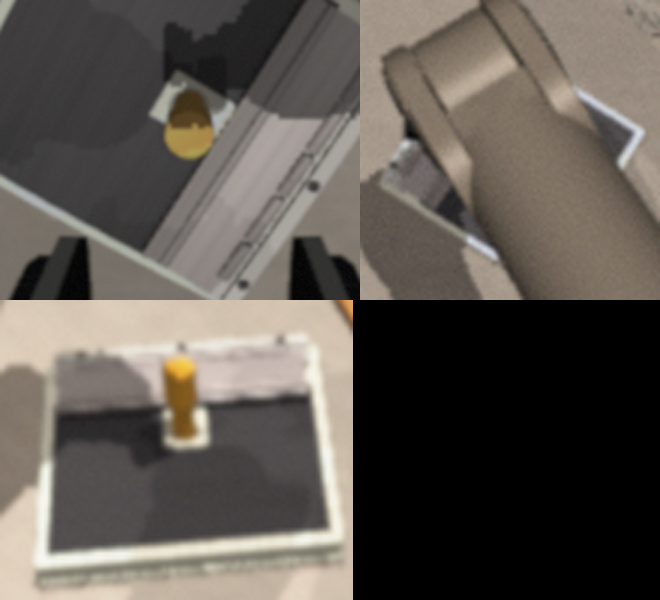

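Run:
```python
from snap import *
def un(c,px,z): return least_squares(lambda q:(wproj(c,[[*q,z]])-px).ravel(),[.48,.31]).x
for n,s,o,prs in(('w1',3,(310,110),[((459,164),(356,316),.027),((362,45),(110,410),.029),((477,120),(272,430),.027)]),
                 ('w5',2,(220,130),[((314,186),(244,285),.027),((312,0),(148,250),.029),((335,0),(163,262),.024)])):
    c=np.load(n+'.npz')
    for p,q,z in prs:
        A=un(c,(np.array(p)+.5)/s-.5+o,z);B=un(c,(np.array(q)+.5)/s-.5+o,z);d=A-B
        print(n,A,B,np.arctan2(d[1],d[0])-np.pi/2, np.hypot(*d))
o=r.get_obs();print(o['time'],delta(o,[.4992-.057*np.cos(.149),.024-.057*np.sin(.149),.15],down(.149)))
```

```text
w1 [0.46542347 0.42154789] [0.5259393  0.38453971] 1.0219308205620043 0.07093497814411671
w1 [0.42310665 0.37698995] [0.56257847 0.28958749] 1.0109987964170473 0.1645951873334921
w1 [0.44819933 0.42772641] [0.5736569  0.35517956] 1.0465169910069982 0.14492289975398978
w5 [0.52631212 0.38401871] [0.58752837 0.34769949] 1.0353224106494485 0.07117945422024545
w5 [0.42630253 0.37757925] [0.56344154 0.29318181] 1.0191191589662263 0.1610280543053261
w5 [0.42624622 0.39066481] [0.57370855 0.30117477] 1.0253427592013944 0.17249233708043232
8.65 [ 3.750e+00 -2.998e+01  6.030e+00 -1.600e-01 -4.000e-02  8.145e+01]
```

```bash
python3 -m crank '[0.4,-3,0,0,0,8,0.5, 0.8,-6,0,0,0,16,0.5, 1.2,-9,1,0,0,24,0.5, 1.6,-12,2,0,0,32,0.5, 2,-15,3,0,0,40,0.5, 2.4,-18,4,0,0,48,0.5, 2.8,-21,5,0,0,56,0.5, 3.2,-24,6,0,0,64,0.5, 3.6,-27,6,0,0,72.5,0.5, 3.7,-29,6,0,0,81,0.5]';python3 -m crank '[0,0,0,0,0,0,0.5,0,0,0,0,0,0,0.5]';python3 - <<'E'
from snap import *
o=snap('w6');c=np.load('w6.npz')
print(o['time'],delta(o,[.4992-.057*np.cos(.149),.024-.057*np.sin(.149),.03],down(.149)))
# bar top-corner prediction in the wrist image
print(wproj(c,place([.4992,.024,.149],np.array([[-57,35,32],[-57,-35,32],[-75,80,4],[-75,-80,4],[5,10,4],[5,-10,4]])/1e3)))
a=cv2.imread('pics/w6.png')[60:340,120:520];cv2.imwrite('pics/w6c.png',cv2.resize(a,None,fx=2,fy=2,interpolation=cv2.INTER_CUBIC))
E
```

```text
time: 9.65
ee_pos: [0.4423, 0.0235, 0.1495]
tool_rot: [0.653, 0.758, -0.002, -0.001]
force: [-0.2, -0.4, -0.3]
opening: 0.0429
time: 9.85
ee_pos: [0.4439, 0.0263, 0.1503]
tool_rot: [0.649, 0.761, -0.0, -0.0]
force: [0.6, 0.9, 0.0]
opening: 0.0428
9.85 [-1.040e+00 -2.600e-01  1.203e+01 -8.000e-02 -1.000e-02  5.400e-01]
[[311.57567796 173.49276101]
 [311.06978317 252.52828221]
 [291.49863518 116.0577971 ]
 [293.48461975 279.26888198]
 [379.08372538 194.78969374]
 [377.55974611 215.24672506]]
```

View pics/w6c.png

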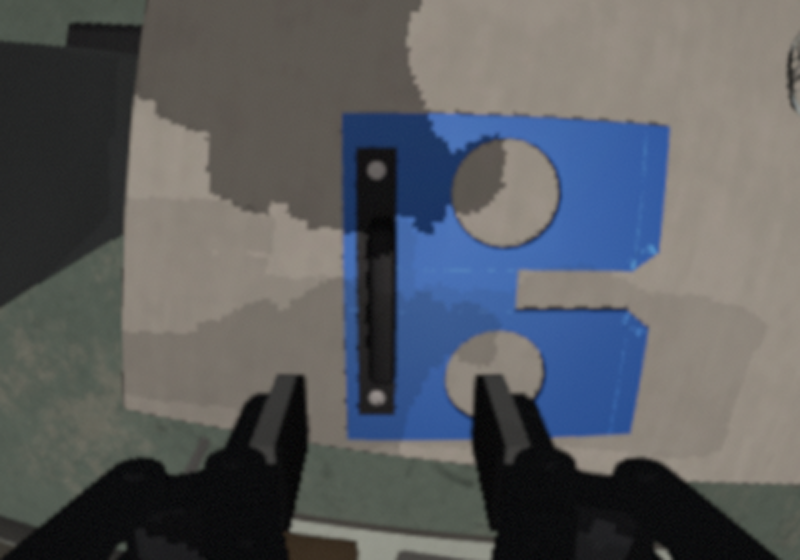

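The wrist view matches the predicted stencil corners to within about 1 px: rear corners at (291.5,117) and (294,279), slot floor at (378,196)/(377.5,214). I'll descend and grip.

```bash
python3 -m crank '[-1.04,-0.26,3,0,0,0.5,0.5, -1.04,-0.26,6,0,0,0.5,0.5, -1.04,-0.26,9,0,0,0.5,0.5, -1.04,-0.26,11,0,0,0.5,0.5, -1.04,-0.26,12,0,0,0.5,0.5, -1.04,-0.26,12.2,0,0,0.5,0.5, -1.04,-0.26,12.3,0,0,0.5,0.5, -1.04,-0.26,12.3,0,0,0.5,0.5]';python3 - <<'E'
from snap import *
o=r.get_obs();print(o['time'],o['ee_pos'],o['force'],delta(o,[.4992-.057*np.cos(.149),.024-.057*np.sin(.149),.026],down(.149)))
E
```

```text
time: 10.7
ee_pos: [0.4443, 0.0157, 0.0287]
tool_rot: [0.653, 0.758, 0.001, 0.0]
force: [-0.3, 0.1, 0.9]
opening: 0.0427
10.7 [0.444324   0.01568669 0.02869301] [-0.34600652  0.1118247   0.86217703] [ 0.01 -0.15  0.27  0.11 -0.03 -0.02]
```

```bash
python3 -m crank '[0,-0.1,0.2,0,0,0,0.5, 0,-0.1,0.2,0,0,0,0.25, 0,-0.1,0.2,0,0,0,0.1, 0,-0.1,0.2,0,0,0,0.02, 0,-0.1,0.2,0,0,0,0.02, 0,-0.1,0.2,0,0,0,0.02, 0,-0.1,0.2,0,0,0,0.02, 0,-0.1,0.2,0,0,0,0.02]'
```

```text
time: 11.5
ee_pos: [0.4428, 0.0152, 0.0264]
tool_rot: [0.653, 0.757, 0.0, -0.0]
force: [-1.7, 0.4, 5.0]
opening: 0.0106
```

```bash
python3 -m crank '[0,0,-0.5,0,0,0,0.02, 0,0,-2,0,0,0,0.02, 0,0,-5,0,0,0,0.02, 0,0,-8,0,0,0,0.02, 0,0,-10,0,0,0,0.02,0,0,-10,0,0,0,0.02,0,0,-10,0,0,0,0.02]'
cat > tgt.py <<'E'
from geo import *
from station import r
import sys
yaw=1.021;u=np.array([np.cos(yaw),np.sin(yaw)]);v=np.array([-u[1],u[0]]);bore=np.array([.4844,.3162]);O=bore-.016*u
def info():
    o=r.get_obs();d=o['ee_pos'][:2]-O;y=R.from_quat(o['tool_rot']).as_matrix()[:,1];yw=np.arctan2(y[1],y[0])
    print('t',o['time'],'stencil origin board x,y mm',np.round([(d@u+.057)*1e3,(d@v)*1e3],1),'z',round((o['ee_pos'][2]-.0264)*1e3,1),'yaw err deg',round(np.degrees(yw-yaw),2),'F board xyz',np.round([o['force'][:2]@u,o['force'][:2]@v,o['force'][2]],1),'open',round(o['opening'],4))
    return o
if __name__=='__main__':
    o=info();bx,by,z=map(float,sys.argv[1:4])
    p=O+(bx/1e3-.057)*u+by/1e3*v;print(delta(o,[*p,z/1e3+.0264],down(yaw)))
E
python3 tgt.py -78 -0.3 100
```

```text
time: 12.2
ee_pos: [0.442, 0.0154, 0.1257]
tool_rot: [0.653, 0.758, 0.0, -0.0]
force: [-0.3, -0.6, -1.0]
opening: 0.0111
t 12.2 stencil origin board x,y mm [-205.6 -121.1] z 99.3 yaw err deg -50.0 F board xyz [-0.7 -0.  -1. ] open 0.0111
[ 1.754e+01 -1.050e+00 -6.000e-02  1.000e-02 -4.000e-02 -5.000e+01]
```

```bash
python3 -m crank '[1.7,0,0,0,0,-6,0.02, 4,0,0,0,0,-12,0.02, 6,0,0,0,0,-18,0.02, 8,-0.3,0,0,0,-24,0.02, 10,-0.5,0,0,0,-30,0.02, 12,-0.7,0,0,0,-36,0.02, 14,-0.8,0,0,0,-42,0.02, 16,-1,0,0,0,-47,0.02, 17.5,-1.05,0,0,0,-50,0.02, 17.5,-1.05,0,0,0,-50,0.02]';python3 -m crank '[0,0,2,0,0,0,0.02,0,0,4,0,0,0,0.02,0,0,4,0,0,0,0.02,0,0,4,0,0,0,0.02]'; python3 tgt.py -78 -0.3 40
```

```text
time: 13.2
ee_pos: [0.4053, 0.1883, 0.1249]
tool_rot: [0.27, 0.963, -0.0, -0.001]
force: [0.4, -1.3, -1.6]
opening: 0.0108
time: 13.6
ee_pos: [0.4062, 0.1855, 0.0857]
tool_rot: [0.273, 0.962, -0.001, -0.0]
force: [0.9, 0.9, -0.4]
opening: 0.0105
t 13.6 stencil origin board x,y mm [-79.3  -1.6] z 59.3 yaw err deg -0.14 F board xyz [ 1.2 -0.3 -0.4] open 0.0105
[ 0.13  0.13  1.93 -0.09 -0.01 -0.14]
```

```bash
python3 -m crank '[0.05,0.05,1.5,0,0,0,0.02,0.05,0.05,2.8,0,0,0,0.02,0.05,0.05,3.2,0,0,0,0.02,0.05,0.05,3.2,0,0,0,0.02,0.05,0.05,3.2,0,0,0,0.02]'; python3 tgt.py -78 -0.3 20; python3 snap.py w7; python3 snap.py s7 scene
python3 - <<'E'
import cv2,numpy as np
a=cv2.imread('pics/w7.png');b=cv2.imread('pics/s7.png')[170:320,190:390]
cv2.imwrite('pics/c7.png',np.vstack([cv2.resize(a[60:280,180:560],(800,463),interpolation=cv2.INTER_CUBIC)]))
cv2.imwrite('pics/c7s.png',cv2.resize(b,(800,600),interpolation=cv2.INTER_CUBIC))
E
```

```text
time: 14.1
ee_pos: [0.4068, 0.1875, 0.0547]
tool_rot: [0.272, 0.962, 0.001, 0.001]
force: [0.2, 0.8, -1.4]
opening: 0.011
t 14.1 stencil origin board x,y mm [-77.2  -1.1] z 28.3 yaw err deg -0.05 F board xyz [ 0.8  0.2 -1.4] open 0.011
[ 0.08 -0.08  0.83  0.09  0.04 -0.05]
```

View pics/c7.png

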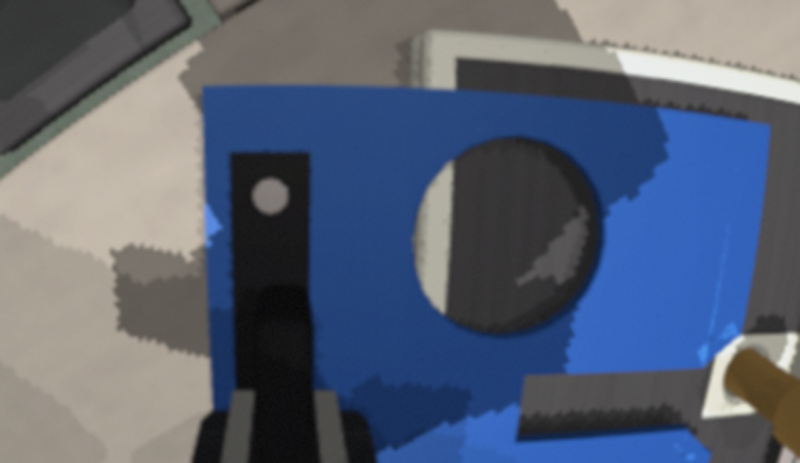

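Run:
```python
from snap import *
from tgt import *
c=np.load('w7.npz');e=c['ee'];print(e)
cr=lambda p:((p-[180,60]+.5)*800/380-.5).round(1)
y=R.from_quat(c['rot']).as_matrix()[:,1];yw=np.arctan2(y[1],y[0])
us=np.array([np.cos(yw),np.sin(yw)]);vs=np.array([-us[1],us[0]]);S=e[:2]+.057*us;z0=e[2]-.0264
P=lambda x,yy,z:[*(S+x/1e3*us+yy/1e3*vs),z0+z/1e3]
print('stencil slot top corners',cr(wproj(c,[P(5,10,4),P(5,-10,4),P(-75,80,4),P(75,80,4)])).tolist())
b=lambda x,yy,z:[*(O+x/1e3*u+yy/1e3*v),z/1e3]
a=np.linspace(0,6.28,200)
for z in(20,30,48):
    q=cr(wproj(c,[b(16+8*np.cos(t),8*np.sin(t),z) for t in a]));print('shank',z,q.min(0),q.max(0),cr(wproj(c,[b(16,0,z)])))
print('board corner, inner',cr(wproj(c,[b(-100,95,20)])))
```

```text
[0.40681945 0.18753014 0.05473708]
stencil slot top corners [[525.0, 375.6], [514.4, 443.1], [203.5, 86.8], [769.4, 126.3]]
shank 20 [728.  351.5] [764.  396.8] [[746.4 374.4]]
shank 30 [745.2 363.2] [781.8 409.8] [[763.9 386.8]]
shank 48 [778.7 386.3] [816.3 435.6] [[798.  411.3]]
board corner, inner [[425.9  25.6]]
```

```bash
python3 -m crank '[0.1,0,0.3,0,0,0,0.02,0.1,0,0.6,0,0,0,0.02,0.1,0,0.8,0,0,0,0.02,0.1,0,0.8,0,0,0,0.02,0.1,0,0.8,0,0,0,0.02]'; python3 tgt.py -78 0 20
```

```text
time: 14.7
ee_pos: [0.405, 0.1879, 0.0463]
tool_rot: [0.272, 0.962, 0.0, -0.0]
force: [-1.6, -0.5, 5.9]
opening: 0.0109
t 14.7 stencil origin board x,y mm [-77.9   0.6] z 19.9 yaw err deg -0.03 F board xyz [-1.3  1.1  5.9] open 0.0109
[-0.06 -0.01 -0.01 -0.01 -0.05 -0.03]
```

```bash
python3 -m crank '[0,0.3,-0.03,0,0,0,0.02,0,0.7,-0.03,0,0,0,0.02,0,1.1,-0.03,0,0,0,0.02,0,1.5,-0.03,0,0,0,0.02,0,1.9,-0.03,0,0,0,0.02,0,2.3,-0.03,0,0,0,0.02,0,2.8,-0.03,0,0,0,0.02,0,3.2,-0.03,0,0,0,0.02,0,3.6,-0.03,0,0,0,0.02]'; python3 tgt.py -1 0 20
```

```text
time: 15.6
ee_pos: [0.423, 0.2159, 0.0464]
tool_rot: [0.272, 0.962, -0.002, -0.001]
force: [-3.7, -7.0, 11.3]
opening: 0.0107
t 15.6 stencil origin board x,y mm [-44.6  -0.1] z 20.0 yaw err deg -0.11 F board xyz [-7.9 -0.5 11.3] open 0.0107
[ 0.02  4.36 -0.02 -0.27 -0.08 -0.11]
```

```bash
python3 -m crank '[0,0,-0.05,0,0,0,0.02,0,0.3,-0.05,0,0,0,0.02,0,0.6,-0.05,0,0,0,0.02,0,0.9,-0.05,0,0,0,0.02]'; python3 tgt.py -1 0 20; python3 -m crank '[0,0.3,0,0,0,0,0.02,0,0.6,0,0,0,0,0.02,0,0.9,0,0,0,0,0.02,0,1.3,0,0,0,0,0.02,0,1.7,0,0,0,0,0.02]'; python3 tgt.py -1 0 20
```

```text
time: 16.0
ee_pos: [0.4289, 0.2268, 0.0466]
tool_rot: [0.271, 0.962, 0.0, -0.0]
force: [0.0, -0.8, -1.0]
opening: 0.0108
t 16.0 stencil origin board x,y mm [-32.3   0.6] z 20.2 yaw err deg 0.01 F board xyz [-0.7 -0.5 -1. ] open 0.0108
[-0.06  3.13  0.02  0.01 -0.01  0.01]
time: 16.5
ee_pos: [0.4344, 0.235, 0.0464]
tool_rot: [0.273, 0.962, -0.005, -0.003]
force: [-5.3, -6.3, 5.2]
opening: 0.0107
t 16.5 stencil origin board x,y mm [-22.4   0.2] z 20.0 yaw err deg -0.18 F board xyz [-8.1  1.2  5.2] open 0.0107
[-0.01  2.14 -0.02 -0.64 -0.2  -0.18]
```

```bash
python3 -m crank '[0,0.3,0,0,0,0,0.02,0,0.6,0,0,0,0,0.02,0,0.6,0,0,0,0,0.02]'; python3 tgt.py -1 0 20
```

```text
time: 16.8
ee_pos: [0.4407, 0.2456, 0.0465]
tool_rot: [0.272, 0.962, -0.0, -0.0]
force: [-1.6, -3.2, -1.0]
opening: 0.0108
t 16.8 stencil origin board x,y mm [-10.    0.4] z 20.1 yaw err deg -0.03 F board xyz [-3.6 -0.3 -1. ] open 0.0108
[-0.04  0.9   0.01 -0.05 -0.01 -0.03]
```

```bash
python3 -m crank '[0,0.2,0,0,0,0,0.02,0,0.4,0,0,0,0,0.02,0,0.6,0,0,0,0,0.02,0,0.8,0,0,0,0,0.02,0,1.0,0,0,0,0,0.02,0,1.0,0,0,0,0,0.02]'; python3 tgt.py -1 0 20
```

```text
time: 17.4
ee_pos: [0.4453, 0.2533, 0.0465]
tool_rot: [0.271, 0.962, -0.001, -0.001]
force: [-3.1, -5.1, 0.5]
opening: 0.011
t 17.4 stencil origin board x,y mm [-1.1  0.5] z 20.1 yaw err deg -0.0 F board xyz [-5.9 -0.   0.5] open 0.011
[-0.05  0.01  0.01 -0.16 -0.04 -0.  ]
```

```bash
python3 -m crank '[0,0.2,0,0,0,0,0.02,0,0.4,0,0,0,0,0.02,0,0.4,0,0,0,0,0.02]'; python3 tgt.py -1 0 20
```

```text
time: 17.7
ee_pos: [0.4453, 0.2533, 0.0464]
tool_rot: [0.272, 0.962, -0.004, -0.003]
force: [-9.1, -12.5, 10.5]
opening: 0.0111
t 17.7 stencil origin board x,y mm [-1.   0.5] z 20.0 yaw err deg -0.07 F board xyz [-15.4   1.2  10.5] open 0.0111
[-0.05  0.   -0.   -0.56 -0.17 -0.07]
```

```bash
python3 -m crank '[0,-0.2,0,0,0,0,0.02,0,-0.25,0.03,0,0,0,0.02,0,-0.25,0.06,0,0,0,0.02,0,-0.25,0.06,0,0,0,0.02]'; python3 tgt.py -1 0 20
```

```text
time: 18.1
ee_pos: [0.4453, 0.2533, 0.0464]
tool_rot: [0.272, 0.962, -0.002, -0.002]
force: [-6.8, -7.9, 9.4]
opening: 0.0106
t 18.1 stencil origin board x,y mm [-1.   0.4] z 20.0 yaw err deg -0.04 F board xyz [-10.2   1.7   9.4] open 0.0106
[-0.04  0.   -0.   -0.29 -0.1  -0.04]
```

```bash
python3 -m crank '[0,-0.05,0.05,0,0,0,0.02,0,-0.05,0.1,0,0,0,0.02,0,-0.05,0.15,0,0,0,0.02,0,-0.05,0.15,0,0,0,0.02]'; python3 tgt.py -1 0 20;  python3 snap.py w8; python3 snap.py s8 scene
python3 - <<'E'
import cv2,numpy as np
a=cv2.imread('pics/w8.png')[60:300,180:560];b=cv2.imread('pics/s8.png')[160:300,190:360]
z=lambda a,w,h:cv2.resize(a,(w,h),interpolation=cv2.INTER_CUBIC)
cv2.imwrite('pics/c8.png',np.hstack([z(a,440,278),z(b,338,278)]) if 0 else np.vstack([z(a,475,300),np.pad(z(b,364,300),((0,0),(0,111),(0,0)))]))
E
```

```text
time: 18.5
ee_pos: [0.4454, 0.2533, 0.0464]
tool_rot: [0.272, 0.962, -0.002, -0.002]
force: [-9.4, -9.2, 21.8]
opening: 0.0104
t 18.5 stencil origin board x,y mm [-1.   0.4] z 20.0 yaw err deg -0.04 F board xyz [-12.7   3.2  21.8] open 0.0104
[-0.04  0.   -0.   -0.24 -0.15 -0.04]
```

View pics/c8.png

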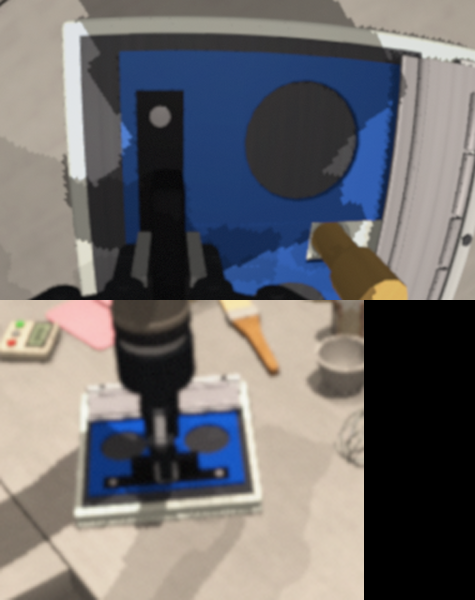

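Twelve pictures viewed. The last one shows the pin upright in the slot, with its shank base at about (325,240). The stencil's far edge is under the leaf and parallel to it, and the bystanders look unmoved. I'll ease the forward push and take out the small tool tilt while keeping the press.

```bash
python3 -m crank '[0,-0.1,0,-0.1,0,0,0.02,0,-0.15,0,-0.2,0,0,0.02,0,-0.15,0,-0.2,0,0,0.02,0,-0.15,0,-0.2,0,0,0.02]'; python3 tgt.py -1 0 20; python3 -m crank '[0,0,0,0,0,0,0.02,0,0,0,0,0,0,0.02,0,0,0,0,0,0,0.02]'; python3 tgt.py -1 0 20
python3 - <<'E'
import cv2,numpy as np
from station import r
a=cv2.imread('pics/scene0.png').astype(int);b=r.camera('scene')['pixels'][:,:,::-1].astype(int)
for n,(x0,x1,y0,y1) in dict(scraper=(208,262,150,185),timer=(186,218,165,192),cup=(333,368,174,208),brush=(290,322,152,196)).items():
    A=a[y0:y1,x0:x1];best=min((np.abs(A-b[y0+j:y1+j,x0+i:x1+i]).mean(),i,j) for i in range(-5,6) for j in range(-5,6));print(n,best)
E
```

```text
time: 19.0
ee_pos: [0.4453, 0.2532, 0.0464]
tool_rot: [0.272, 0.962, 0.001, -0.001]
force: [-7.1, -7.1, 18.6]
opening: 0.0106
t 19.0 stencil origin board x,y mm [-1.1  0.4] z 20.0 yaw err deg -0.01 F board xyz [-9.8  2.3 18.6] open 0.0106
[-0.04  0.01 -0.    0.1  -0.1  -0.01]
time: 19.3
ee_pos: [0.4453, 0.2532, 0.0464]
tool_rot: [0.271, 0.962, 0.001, -0.001]
force: [-7.4, -7.1, 17.9]
opening: 0.011
t 19.3 stencil origin board x,y mm [-1.1  0.5] z 20.0 yaw err deg -0.0 F board xyz [-10.    2.6  17.9] open 0.011
[-0.05  0.01 -0.    0.1  -0.1  -0.  ]
scraper (np.float64(37.58765432098765), -5, -3)
timer (np.float64(8.279320987654321), 0, 0)
cup (np.float64(7.015126050420168), 0, 0)
brush (np.float64(7.8430397727272725), 0, 0)
```

```bash
python3 -c "
from station import r
print(r.close_job());o=r.get_obs();print(o['time'],o['force'])"
```

```text
the job is handed in; nothing more can be done
None
the job is handed in; nothing more can be done
```

The stencil is home under the leaf and the job is handed in, at about 19 s on the robot's clock. I stood the pin in the bore and let go of it. I then gripped the stencil by its bar, laid it on the board and slid it in until it stopped at the rail.

**Last checks:**
- **Stencil position:** its origin read board x ≈ -1.1 mm, y ≈ 0.5 mm and z ≈ 20 mm, with yaw error about 0°. These come from the arm pose and my own board fit, good to about 1 mm.
- **At the rail:** pushing further raised the forward force to 15 N with no movement, so it is seated. I eased that to about 10 N.
- **Hold:** the gripper was still holding the bar and pressing down with about 18 N.
- **Pictures:** the last ones showed the pin upright in the slot and the far edge under the leaf.

**Not confirmed:**
- **Leaf:** I did not measure its angle; it only looked flat in the picture.
- **Bystanders:** image matching showed the timer, cup and brush unmoved. The scraper check failed because the arm blocked part of it. The scraper looked in place in the last picture and the arm never went near it.

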